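# Unlock the conditioning cartridge and weigh it

## Robot

A 6-joint arm with a two-finger parallel gripper is mounted at the origin on the work surface. World frame = base frame: x ahead of the robot, y to its left, z up, the work surface at z = 0. Lengths are in m, angles in rad, forces in N, time in s.
With the tool pointing down it reaches from about 0.225 to 0.875 m from the base axis. Payload 3.4 kg.
Tool frame: the origin (TCP) lies on the centre line of the jaws, within the pads' length; the fingertips stand 25 mm ahead of it and the grasp point (between the pads) lies 6 mm ahead of it; z points along the fingers, y is the direction in which the jaws open and shut (so a half turn about z gives the same grasp; the last joint's range is limited). The gripper opens to 85 mm and grips with 20 to 120 N. Pads are 22 mm wide; open, the fingers measure 114 mm over their backs; the gripper's body (76 mm by 85 mm) begins 54 mm behind the grasp point. The pads swing forward as they close: fully open they stand 13 mm farther back than shut.
Start: joints at [-1.311, 0.276, 1.505, -0, 1.361, -0.121], TCP at [0.214, -0.534, 0.218] pointing down, gripper open.
Joint ranges: [-2.89, 2.89], [-0.75, 2.08], [0.22, 2.7], [-1.18, 4.32], [0.11, 2.71], [-2.7, 2.7]. Speed limits (rad/s): [2.57, 2.57, 3.14, 3.14, 3.14, 3.14].

## Interface

Orientations are given as a 3x3 rotation matrix whose columns are the frame's x, y, z axes.
In Python, from workcell import bot gives the robot as it stands.
- The arm moves only by the tool jog_arm, never from a script. Its argument "series" is a list of rows, each an object of numbers: "fingers": the gripper command: -1 is shut, 1 is fully open, values between are in proportion; "tx", "ty", "tz": the shift along the tool's x, y, z in units of 30 cm (1.0 is 30 cm); "roll": the turn about the tool's z in units of 90 degrees (1.0 is 90 degrees). In form: [{"fingers": .., "tx": .., "ty": .., "tz": .., "roll": ..}, ...]. A call has exactly 8 rows; each row shifts and turns the commanded pose from where the row before left it, along the tool's axes as they then stand; what a row does not reach is not made up. A row lasts 1/8 s, in which the tool goes at most 62.5 mm and 10.7 degrees, less where a joint would pass 70% of its speed; a pose out of reach is approached as far as the arm can. A call with a number of a shift or a turn outside -1 to 1 is refused whole. A call with a gripper value outside its range is refused whole. The fingers move at their own pace and stop on an object; the grip force is fixed at half the most. Time passes only in rows, so rows that do not move let the fingers close, or fill a call up. It gives the time, the measured TCP pose, the force and the opening at its end, in the units of the state.
- bot.get_obs(): the state, without advancing time (a new reading comes with each control period).
- bot.grab_frame(name): name is "scene" or "top" or "wrist"; returns a dict with "image" (400x640x3 uint8, red, green, blue), "fx", "fy", "cx", "cy" (pixels), "extrinsics" (4x4, takes a point from world to camera coordinates). Camera axes: x right, y down, z forward; pixel columns grow to the right and rows downward; lengths in m; the calibration is good to about 2 mm. The wrist camera is an equidistant fisheye: a pixel r from the principal point sees the ray r / f radians off the axis. A picture is of the moment at which its call begins. There is no depth.
- bot.close_job(): hands the job in, once; it reports no verdict.
The state is a dict: "t": time; "q": joint angles; "joint_velocities": joint speeds; "tau": joint torques, N m; "position": TCP position; "tool_rot": TCP orientation; "force": force on the tool from outside, world axes, zero at the start; "ft_torque": the same for the moment, N m; "opening": finger opening in m.
Only numpy, scipy, OpenCV 4.12 (cv2) and the standard library are available. Lean on these libraries where they do the work, as an engineer would, in place of code of your own. Each camera call takes 0.05 s, during which the arm holds its last target. There are 200 camera calls.

## Task

The orange-headed cartridge is bayonet-locked in the dry block. Turn it gently one way and the other, feeling with light upward pulls for the hidden angle where the lock lets go, and draw it straight up out of its deep well without forcing it; then stand it gently upright in the middle of the balance's pan and let go. Leave the spare cartridges and everything else on the bench where they are.

Things in the scene. Friction and masses are not known exactly. Their poses are not given: they have to be found in the camera images.
- cartridge: Conditioning cartridge with the ORANGE head, 137 mm tall, 0.25 to 0.5 kg, upright in the well, foot 12 mm above the bench. Origin at the centre of its foot, z up its axis. Round steel shaft 28 dia, 0 to 88 mm up; three brass lugs at 0, 120 and 240 degrees from its x axis, 8 wide, reaching 23 from the axis, 61 to 69 mm up; round dust skirt 56 dia, 88 to 92 mm up; square head above.
- head (a point): Centre of the cartridge's orange square grip head, 114.5 mm above its foot: 28 x 28 mm, 45 tall (92 to 137 mm above the foot; 104 to 149 mm above the bench while in the well). Its flats are square to the cartridge's x and y axes.
- block: White dry-block unit, fixed. Origin on the vertical well axis at bench level; x towards its sloping display panel, which ends 195 mm from the axis; 160 wide, reaching 80 behind the axis. The well is 30 dia (1 mm play round the shaft) from its floor at 12 mm to 70 mm above the bench, wider above that: draw the cartridge straight up.
- well_mouth (a point): Centre of the well at the face of the lock's cover plate, 98 mm above the bench. A round grey guard wall, 124 inside diameter, stands round it to 124 mm above the bench: fingers enter only vertically beside the head, and have room to turn there about the well axis.
- lock: Bayonet lock of the well, fixed; origin and axes as the block's. Steel cover plate with a 51 mm hole; hidden under it a gate ring (84 to 93 mm above the bench) with three slots 14 wide, 120 degrees apart, whose angle this pose does not show. With the lugs under the ring the cartridge rises only 3 mm and stops hard. More than 80 N on the lock counts as forcing it.
- gate_centre (a point): Centre of the hidden gate ring, on the well axis, 88.5 mm above the bench. Release angle: new every time, 0.35 to 1.05 rad from the cartridge's starting angle, clockwise or anticlockwise (and every 120 degrees on). It frees within about 0.1 rad either side. No end stop, no click: turn a little, pull up with some 10 to 15 N (weight included); if it stops after some 3 mm, ease down and turn on.
- balance: White bench balance, fixed. Origin on the pan axis at bench level, x towards its display. Case 170 x 180 mm, 48 high, centred on the pan axis; display part reaching 160 mm in x.
- pan (a point): Centre of the upper face of the balance's round steel pan, 120 dia, 68 mm above the bench; the pan does not give.
- spare1: spare cartridge of the same shape with a BLACK head, standing on the bench, not to be moved; origin at the centre of its foot
- spare2: second spare cartridge with a black head, standing on the bench, not to be moved; origin at the centre of its foot
- weight1: brass 200 g weight, 32 dia x 45 tall, bystander; origin under its centre
- weight2: brass 100 g weight, 24 dia x 35 tall, bystander; origin under its centre
- driver: screwdriver 160 long lying on the bench, bystander
- jar: lidded jar 56 dia x 70 tall, bystander
- mouse: black computer mouse 100 x 58 x 30, bystander
- pencup: grey pen cup 76 dia x 90 tall, bystander
There are look-alikes about, which are no part of the job. Leave any blue or pink look-alike of the cartridge alone.

How it is judged:
By the outcome, as a careful person would: the job done as asked, in the order asked, and still so for the second after the job is handed in, with the robot touching nothing.
It also fails if it takes over 58 s, if anything falls off the work surface, if the arm or the gripper's body presses on something with over 40 N, if the wrist force passes 120 N, or if a joint passes its speed limit or range.

## Working session

There is one attempt and no reset: what is moved stays moved. The work goes in short steps, Python scripts to look and compute and a tool call to move; the robot and the scene stay as the last step left them, time stands still between calls to the robot, and variables do not carry over. Pictures are saved under pics/ and viewed, about 8 in all and at most 12, crops included, and the job is handed in when it is done.

Besides the shell and the picture viewer there is one more tool, called as name([rows], argument=value, ...), one row to a line, values as JSON. jog_arm: Moves the arm, as the interface text tells. Its arguments: {"type":"object","properties":{"series":{"type":"array","items":{"type":"object","properties":{"fingers":{"type":"number"},"tx":{"type":"number"},"ty":{"type":"number"},"tz":{"type":"number"},"roll":{"type":"number"}}}}},"required":["series"]}

```bash
mkdir -p pics; cat > h.py <<'E'
import numpy as np, cv2
from workcell import bot
def grab(n,f):
    d=bot.grab_frame(n); cv2.imwrite('pics/'+f,d['image'][:,:,::-1]); np.savez('pics/'+f+'.npz',**{k:np.array(v) for k,v in d.items()}); return d
def load(f): return np.load('pics/'+f+'.npz')
def ray(d,u,v,fish=False):
    E=d['extrinsics'];R=E[:3,:3];t=E[:3,3];x=(u-d['cx'])/d['fx'];y=(v-d['cy'])/d['fy']
    if fish:
        r=np.hypot(x,y); c=np.array([x/r*np.sin(r),y/r*np.sin(r),np.cos(r)])
    else: c=np.array([x,y,1.])
    return -R.T@t, R.T@c
def atz(d,u,v,z,fish=False):
    o,r=ray(d,u,v,fish); return o+r*(z-o[2])/r[2]
def proj(d,p):
    E=d['extrinsics'];c=E[:3,:3]@np.array(p)+E[:3,3]; return c[0]/c[2]*d['fx']+d['cx'],c[1]/c[2]*d['fy']+d['cy']
def crop(f,g,u0,v0,u1,v1,s):
    im=cv2.imread('pics/'+f)[v0:v1,u0:u1]; cv2.imwrite('pics/'+g,cv2.resize(im,None,fx=s,fy=s,interpolation=cv2.INTER_CUBIC))
E
python3 - <<'E'
from h import *
a=grab('scene','s0.png');b=grab('top','t0.png')
for d in(a,b): print(d['fx'],d['cx'],d['cy'],ray(d,320,200))
o=bot.get_obs();print(o['tool_rot'],o['force'],o['opening'])
E
```

```text
415.13118886310184 316.2662426165694 204.6119363907339 (array([ 1.10921419, -0.15701894,  1.05950169]), array([-0.51966276,  0.15810856, -0.83973604]))
417.63890108497736 319.49839196354895 206.8097038220032 (array([0.3765703 , 0.00927135, 1.4281885 ]), array([ 0.14844519, -0.00978227, -0.9890074 ]))
[[ 9.28379744e-01  3.71632712e-01 -4.21025489e-04]
 [ 3.71632895e-01 -9.28378385e-01  1.60173139e-03]
 [ 2.04384818e-04 -1.64348190e-03 -9.99998629e-01]] [-0.03411851  0.03794974  0.41387952] 0.08527184897512988
```

View pics/s0.png

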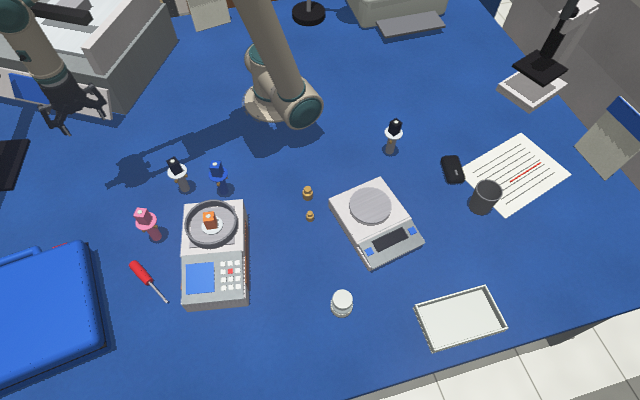

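View pics/t0.png

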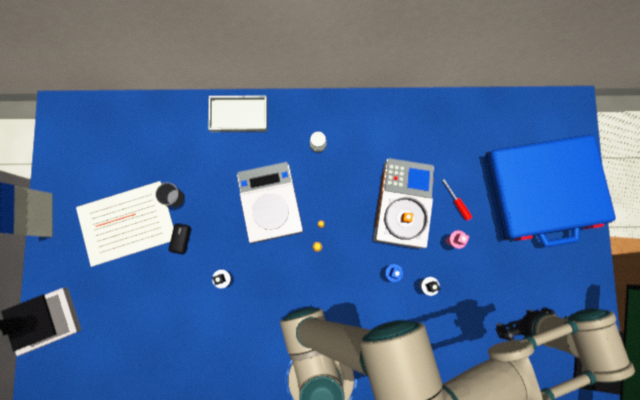

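Candidates in the scene view are orange (209,219) in the dry block, pink (143,215), blue (216,170), and black (175,165) and (395,128). In the top view the orange head is at (407,217) and the pan at about (270,211). I choose the orange one in the block and check it in a close crop.

```bash
python3 - <<'E'
from h import *
crop('t0.png','c1.png',370,150,445,255,5); crop('s0.png','c2.png',170,190,260,315,5)
a=cv2.imread('pics/c1.png');b=cv2.imread('pics/c2.png');h=max(len(a),len(b))
p=lambda i:cv2.copyMakeBorder(i,0,h-len(i),0,0,0)
cv2.imwrite('pics/c12.png',cv2.resize(np.hstack([p(a),p(b)]),None,fx=.92,fy=.92))
crop('t0.png','c3.png',230,155,310,250,6)
E
```

```text
(no output)
```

View pics/c12.png

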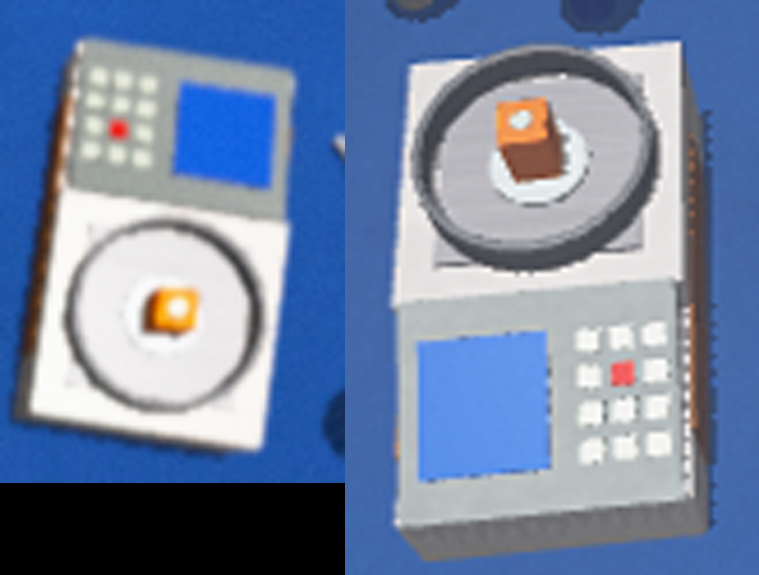

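View pics/c3.png

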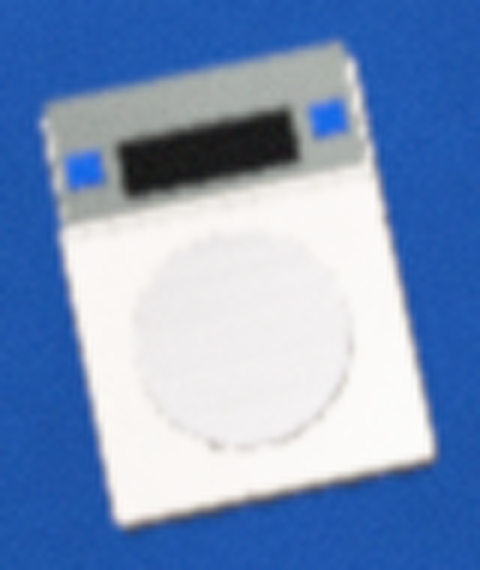

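```bash
python3 - <<'E'
from h import *
T=load('t0.png');S=load('s0.png')
c=lambda x,y:(x/4.6+370-.4,y/4.6+150-.4)
s=lambda x,y:((x-345)/4.6+170-.4,y/4.6+190-.4)
print('ring',atz(T,*c(163.5,314),.122),atz(S,*s(535,147),.124))
print('head',atz(T,*c(178,307),.149),atz(S,*s(521,121),.149))
P=[atz(S,*s(*p),.149) for p in[(497,102),(543,97),(552,138),(505,145)]]
for i in range(4):
    e=P[(i+1)%4]-P[i];print(np.hypot(*e[:2]),np.degrees(np.arctan2(e[1],e[0])))
print('pan',atz(T,243/6+230-.4,340/6+155-.4,.068),atz(S,370.5,206,.068))
for a in[(120,528),(436,458)]: print(atz(T,a[0]/6+230-.4,a[1]/6+155-.4,.048))
o=bot.get_obs();R=o['tool_rot'];print(o['position'],np.degrees(np.arctan2(R[1,1],R[0,1])))
# frame pixel of block edges for angle
p=atz(T,*c(290,222),.1);q=atz(T,*c(262,450),.1);print('block x ang',np.degrees(np.arctan2(*(p-q)[1::-1])))
E
```

```text
ring [ 0.51269441 -0.27101248  0.122     ] [ 0.5172137  -0.27199113  0.124     ]
head [ 0.5144843  -0.27514454  0.149     ] [ 0.51433543 -0.27400785  0.149     ]
0.025412274363650813 81.58606754440396
0.02778907603332777 1.924297405762097
0.025639831755471118 -95.80723168356141
0.02890303011950691 -178.88260126578908
pan [0.54525762 0.15988218 0.068     ] [0.55373104 0.1610542  0.068     ]
[0.44457309 0.22920988 0.048     ]
[0.48095749 0.05558186 0.048     ]
[ 0.21356742 -0.53334282  0.21682617] -68.18362286156074
block x ang -9.666344963558497
```

```bash
cat >> h.py <<'E'
def ang(o): R=o['tool_rot']; return np.degrees(np.arctan2(R[1,1],R[0,1]))
def plan(x,y,z,a,n=8):
    o=bot.get_obs();p=o['position'];a0=ang(o);d=(np.array([x,y,z])-p)/n
    da=(a-a0)/n
    for i in range(n):
        t=np.radians(a0+da*i);Y=np.array([np.cos(t),np.sin(t)]);X=np.array([-Y[1],Y[0]])  # z down
        print('tx %.3f ty %.3f tz %.3f roll %.3f'%(X@d[:2]/.3,Y@d[:2]/.3,-d[2]/.3,-da/90))
    print('now',p.round(4),round(a0,1))
E
python3 - <<'E'
from h import *
o=bot.get_obs();print(o['tool_rot'][:,0])
plan(.5144,-.2746,.22,-4)
E
```

```text
[9.28379744e-01 3.71632895e-01 2.04384818e-04]
tx 0.156 ty -0.054 tz -0.001 roll -0.089
tx 0.162 ty -0.031 tz -0.001 roll -0.089
tx 0.165 ty -0.008 tz -0.001 roll -0.089
tx 0.165 ty 0.015 tz -0.001 roll -0.089
tx 0.161 ty 0.038 tz -0.001 roll -0.089
tx 0.154 ty 0.060 tz -0.001 roll -0.089
tx 0.144 ty 0.081 tz -0.001 roll -0.089
tx 0.132 ty 0.100 tz -0.001 roll -0.089
now [ 0.2136 -0.5333  0.2168] -68.2
```

jog_arm([
  {"fingers":0.1,"tx":0.156,"ty":-0.054,"tz":0,"roll":-0.089},
  {"fingers":0.1,"tx":0.162,"ty":-0.031,"tz":0,"roll":-0.089},
  {"fingers":0.1,"tx":0.165,"ty":-0.008,"tz":0,"roll":-0.089},
  {"fingers":0.1,"tx":0.165,"ty":0.015,"tz":0,"roll":-0.089},
  {"fingers":0.1,"tx":0.161,"ty":0.038,"tz":0,"roll":-0.089},
  {"fingers":0.1,"tx":0.154,"ty":0.06,"tz":0,"roll":-0.089},
  {"fingers":0.1,"tx":0.144,"ty":0.081,"tz":0,"roll":-0.089},
  {"fingers":0.1,"tx":0.132,"ty":0.1,"tz":0,"roll":-0.089},
])

```text
t: 1.1
position: [0.5156, -0.2741, 0.2172]
tool_rot: [[0.067, 0.998, -0.001], [0.998, -0.067, 0.0], [0.0, -0.001, -1.0]]
force: [0.3, -1.3, 0.3]
opening: 0.0471
```

```bash
python3 - <<'E'
from h import *
d=grab('wrist','w1.png');print(d['fx'],d['cx'],d['cy'],d['extrinsics'].round(3))
o=bot.get_obs();print(o['position'],ang(o),o['opening'],o['force'])
crop('w1.png','w1c.png',200,80,440,380,2)
im=cv2.imread('pics/w1.png');cv2.imwrite('pics/w1b.png',cv2.resize(im,(800,500)))
E
```

```text
309.70691628693146 322.11038402075366 196.08615508686862 [[ 0.998 -0.067  0.    -0.533]
 [-0.064 -0.951  0.301 -0.268]
 [-0.02  -0.301 -0.954  0.307]
 [ 0.     0.     0.     1.   ]]
[ 0.52045071 -0.26943088  0.21705209] -3.4693128826023574 0.046897248068405416 [ 3.61837095  1.79842161 -0.17523169]
```

View pics/w1b.png

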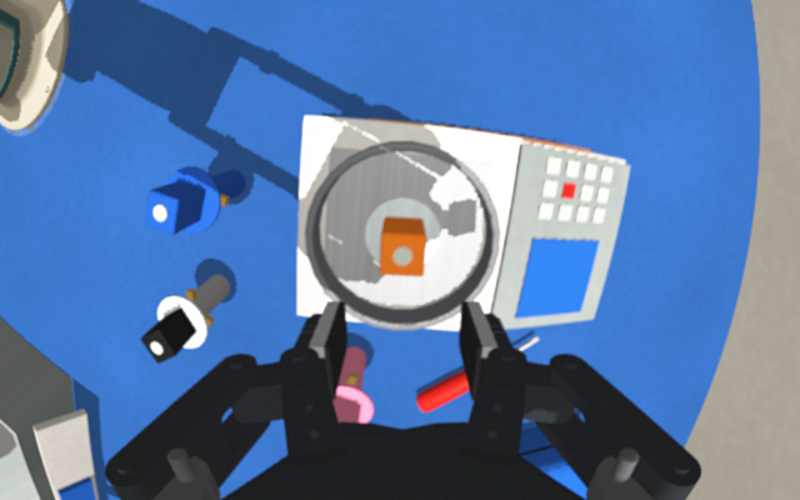

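The wrist view shows the orange head inside the guard at about (403,257) in the 800-wide picture, lying between the jaw planes. Next I measure its position and angle from the top face corners.

```bash
python3 - <<'E'
from h import *
crop('w1.png','w1d.png',295,160,350,230,8)
E
```

```text
(no output)
```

View pics/w1d.png

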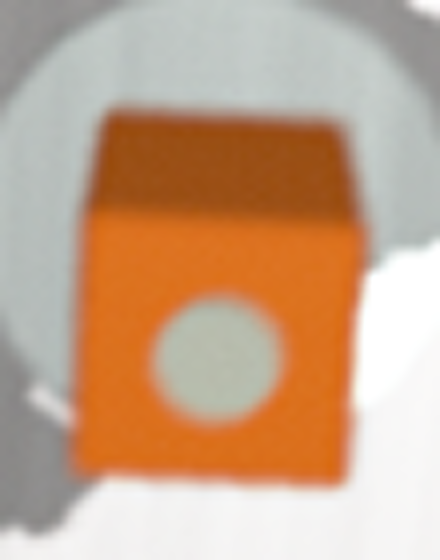

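```bash
python3 - <<'E'
from h import *
W=load('w1.png')
f=lambda x,y,z=.149:atz(W,x/8+295-.44,y/8+160-.44,z,True)
P=[f(*p) for p in[(85,208),(365,228),(350,488),(72,474)]]
for i in range(4):
    e=P[(i+1)%4]-P[i];print(np.hypot(*e[:2]),np.degrees(np.arctan2(e[1],e[0])))
print('c',np.mean(P,0),f(218,360))
# ring rim inner at z .124 in 800-pic: left 306 right 497 top 141 bottom 327 
g=lambda x,y,z=.124:atz(W,x/1.25-.1,y/1.25-.1,z,True)
print(g(306,235),g(497,235),g(402,141),g(402,327))
plan(*np.mean(P,0)[:2],.136,ang(bot.get_obs()))
E
```

```text
0.02652839886286984 -8.076192641236599
0.02650890135612836 -95.94325601690201
0.027253132161314305 173.06648574325317
0.027035343276845508 82.49030150719572
c [ 0.51570834 -0.2747175   0.149     ] [ 0.51565112 -0.27553198  0.149     ]
[ 0.4500839  -0.26483262  0.124     ] [ 0.58075785 -0.27359369  0.124     ] [ 0.51999105 -0.20694463  0.124     ] [ 0.51104198 -0.33968234  0.124     ]
tx -0.002 ty -0.002 tz 0.034 roll -0.000
tx -0.002 ty -0.002 tz 0.034 roll -0.000
tx -0.002 ty -0.002 tz 0.034 roll -0.000
tx -0.002 ty -0.002 tz 0.034 roll -0.000
tx -0.002 ty -0.002 tz 0.034 roll -0.000
tx -0.002 ty -0.002 tz 0.034 roll -0.000
tx -0.002 ty -0.002 tz 0.034 roll -0.000
tx -0.002 ty -0.002 tz 0.034 roll -0.000
now [ 0.5205 -0.2694  0.2171] -3.5
```

jog_arm([
  {"fingers":0.1,"roll":0.036},
  {"fingers":0.1},
  {"fingers":0.1},
  {"fingers":0.1},
  {"fingers":0.1},
  {"fingers":0.1},
  {"fingers":0.1},
  {"fingers":0.1},
])

```text
$.series[0]: bad value
```

```bash
python3 - <<'E'
from h import *
plan(.5155,-.2745,.136,-7)
d=grab('wrist','w2.png');np.savez('w2.npz')
crop('w2.png','w2d.png',295,160,350,230,8)
print(bot.get_obs()['force'])
E
```

```text
tx -0.002 ty -0.002 tz 0.034 roll 0.005
tx -0.002 ty -0.002 tz 0.034 roll 0.005
tx -0.002 ty -0.002 tz 0.034 roll 0.005
tx -0.002 ty -0.002 tz 0.034 roll 0.005
tx -0.002 ty -0.002 tz 0.034 roll 0.005
tx -0.002 ty -0.002 tz 0.034 roll 0.005
tx -0.002 ty -0.002 tz 0.034 roll 0.005
tx -0.002 ty -0.002 tz 0.034 roll 0.005
now [ 0.5205 -0.2694  0.2171] -3.5
[-1.00485338 -0.91301756 -0.02921986]
```

View pics/w2d.png

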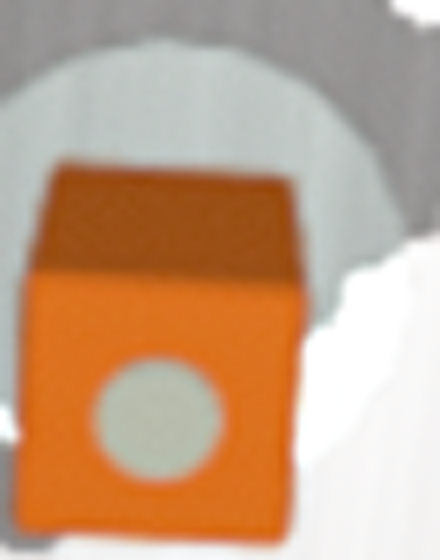

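```bash
python3 - <<'E'
from h import *
W=load('w2.png')
f=lambda x,y,z=.149:atz(W,x/8+295-.44,y/8+160-.44,z,True)
P=[f(*p) for p in[(32,268),(308,285),(290,545),(18,525)]]
for i in range(4):
    e=P[(i+1)%4]-P[i];print(np.degrees(np.arctan2(e[1],e[0])))
print('c',np.mean(P,0),f(158,420))
o=bot.get_obs();print(o['position'],ang(o),o['joint_velocities'].round(3))
E
```

```text
-7.24477082337986
-96.58530112738814
171.94247916902364
82.13890885855373
c [ 0.51521688 -0.27509966  0.149     ] [ 0.51476312 -0.27627749  0.149     ]
[ 0.51777339 -0.27175337  0.21693164] -3.7415179922394337 [-0.06  -0.012  0.025 -0.077  0.013  0.027]
```

jog_arm([
  {"fingers":0.1,"tx":0,"ty":0,"tz":0.035,"roll":0.02},
  {"fingers":0.1,"tx":0,"ty":0,"tz":0.035,"roll":0.02},
  {"fingers":0.1,"tx":0,"ty":0,"tz":0.035,"roll":0},
  {"fingers":0.1,"tx":0,"ty":0,"tz":0.035,"roll":0},
  {"fingers":0.1,"tx":0,"ty":0,"tz":0,"roll":0},
  {"fingers":0.1,"tx":0,"ty":0,"tz":0,"roll":0},
  {"fingers":0.1,"tx":0,"ty":0,"tz":0,"roll":0},
  {"fingers":0.1,"tx":0,"ty":0,"tz":0,"roll":0},
])

```text
t: 2.2
position: [0.5149, -0.2755, 0.176]
tool_rot: [[0.134, 0.991, 0.001], [0.991, -0.134, -0.001], [-0.0, 0.001, -1.0]]
force: [0.5, -0.2, -0.5]
opening: 0.0468
```

```bash
python3 - <<'E'
from h import *
plan(.5152,-.2748,.136,-7.4,4)
E
```

```text
tx 0.001 ty 0.000 tz 0.033 roll -0.001
tx 0.001 ty 0.000 tz 0.033 roll -0.001
tx 0.001 ty 0.000 tz 0.033 roll -0.001
tx 0.001 ty 0.000 tz 0.033 roll -0.001
now [ 0.5149 -0.2755  0.176 ] -7.7
```

jog_arm([
  {"fingers":0.1,"tx":0.002,"ty":0.001,"tz":0.033,"roll":0},
  {"fingers":0.1,"tx":0,"ty":0,"tz":0.033,"roll":0},
  {"fingers":0.1,"tx":0,"ty":0,"tz":0.033,"roll":0},
  {"fingers":0.1,"tx":0,"ty":0,"tz":0.031,"roll":0},
  {"fingers":0.1,"tx":0,"ty":0,"tz":0,"roll":0},
  {"fingers":0.1,"tx":0,"ty":0,"tz":0,"roll":0},
  {"fingers":0.1,"tx":0,"ty":0,"tz":0,"roll":0},
  {"fingers":0.1,"tx":0,"ty":0,"tz":0,"roll":0},
])

```text
t: 3.2
position: [0.5152, -0.275, 0.137]
tool_rot: [[0.134, 0.991, 0.001], [0.991, -0.134, -0.001], [-0.0, 0.001, -1.0]]
force: [-0.1, 1.0, -0.3]
opening: 0.0468
```

jog_arm([
  {"fingers":-0.2,"tx":0,"ty":0,"tz":0,"roll":0},
  {"fingers":-0.4,"tx":0,"ty":0,"tz":0,"roll":0},
  {"fingers":-0.6,"tx":0,"ty":0,"tz":0,"roll":0},
  {"fingers":-1,"tx":0,"ty":0,"tz":0,"roll":0},
  {"fingers":-1,"tx":0,"ty":0,"tz":0,"roll":0},
  {"fingers":-1,"tx":0,"ty":0,"tz":0,"roll":0},
  {"fingers":-1,"tx":0,"ty":0,"tz":0,"roll":0},
  {"fingers":-1,"tx":0,"ty":0,"tz":0,"roll":0},
])

```text
t: 4.2
position: [0.5151, -0.2748, 0.1366]
tool_rot: [[0.134, 0.991, 0.0], [0.991, -0.134, -0.0], [-0.0, 0.0, -1.0]]
force: [0.0, 0.4, 0.9]
opening: 0.0001
```

The fingers shut fully with nothing between them, so I look before doing anything else.

```bash
python3 - <<'E'
from h import *
d=grab('wrist','w3.png');s=grab('scene','s3.png')
a=cv2.resize(cv2.imread('pics/w3.png')[120:400,180:460],None,fx=1.43,fy=1.43)
b=cv2.resize(cv2.imread('pics/s3.png')[140:260,150:270],(400,400),interpolation=cv2.INTER_CUBIC)
cv2.imwrite('pics/m3.png',np.hstack([a[:400],b]))
o=bot.get_obs();print(o['position'],o['opening'],o['force'],o['ft_torque'])
E
```

```text
[ 0.51506654 -0.27482837  0.13662306] 6.279994378442724e-05 [0.3139831  0.43965582 0.49535691] [-0.02167123 -0.00754159  0.02724035]
```

View pics/m3.png

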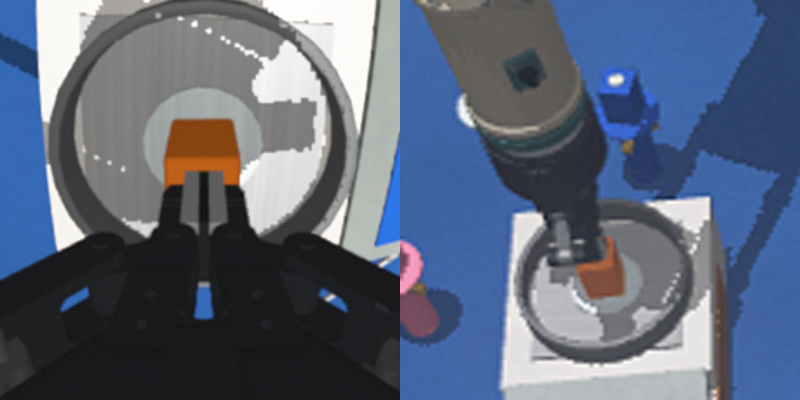

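The fingers closed beside the head, on its −y side, although the TCP reading and the camera estimates agree. I check where the calibration says the fingertips should appear.

```bash
python3 - <<'E'
from h import *
W=load('w3.png');S=load('s3.png');T=load('t0.png');W1=load('w1.png')
def pf(d,p):
    E=d['extrinsics'];c=E[:3,:3]@np.array(p)+E[:3,3];t=np.arctan2(np.hypot(*c[:2]),c[2]);q=c[:2]/np.hypot(*c[:2])*t
    return q[0]*d['fx']+d['cx'],q[1]*d['fy']+d['cy']
x,y=.5151,-.2748
for n,p in dict(tip=(x,y,.1116),grasp=(x,y,.1306),headtop=(.5152,-.275,.149)).items():
    u=pf(W,p);v=proj(S,p)
    print(n,'wrist px',np.round(u),'in mosaic',((u[0]-180)*1.43,(u[1]-120)*1.43),'scene',np.round(v),'mosaic',((v[0]-150)*3.333+400,(v[1]-140)*3.333))
print('cam centre w3',-W['extrinsics'][:3,:3].T@W['extrinsics'][:3,3],'w1',-W1['extrinsics'][:3,:3].T@W1['extrinsics'][:3,3])
for u in[(202,120),(202,172)]: print(atz(W,u[0]/1.43+180,u[1]/1.43+120,.1116,True))
E
```

```text
tip wrist px [321. 225.] in mosaic (np.float64(202.31757472941305), np.float64(149.57855977020355)) scene [211. 223.] mosaic (np.float64(602.403526376226), np.float64(278.2927928145277))
grasp wrist px [321. 237.] in mosaic (np.float64(202.28106437932448), np.float64(167.72676823197148)) scene [209. 220.] mosaic (np.float64(597.1712369960169), np.float64(266.16048992077253))
headtop wrist px [322. 252.] in mosaic (np.float64(202.58280801492896), np.float64(189.3840352959792)) scene [208. 216.] mosaic (np.float64(591.7089760321537), np.float64(254.22959079318096))
cam centre w3 [ 0.52553719 -0.19900513  0.2934131 ] w1 [ 0.5209756  -0.19776419  0.37401107]
[ 0.51683618 -0.26098562  0.1116    ]
[ 0.51346582 -0.28575989  0.1116    ]
```

```bash
python3 - <<'E'
from h import *
t=grab('top','t3.png')
a=cv2.resize(cv2.imread('pics/w3.png')[190:310,265:380],None,fx=4,fy=4,interpolation=cv2.INTER_CUBIC)
b=cv2.resize(cv2.imread('pics/s3.png')[180:240,185:235],None,fx=8,fy=8,interpolation=cv2.INTER_CUBIC)[:480,:340]
cv2.imwrite('pics/m4.png',np.hstack([a,b]))
E
```

```text
(no output)
```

View pics/m4.png

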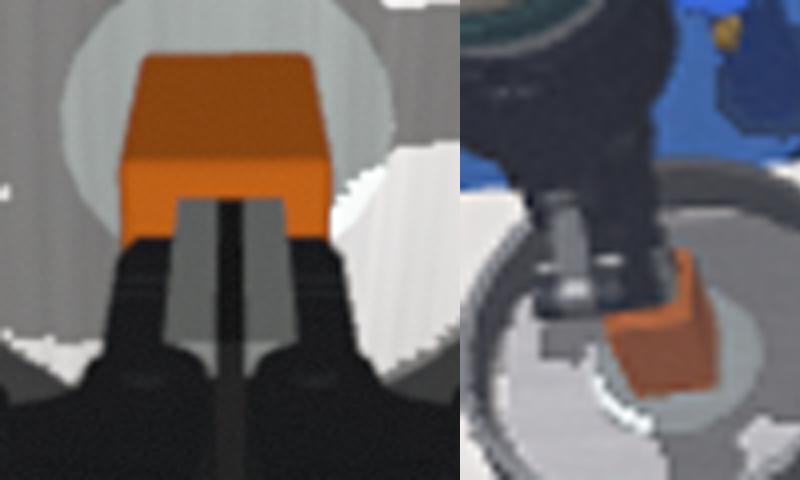

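```bash
python3 - <<'E'
from h import *
W=load('w3.png');S=load('s3.png')
a,r=ray(W,322.5,240,True);b,s=ray(S,(655-460)/8+185,180+300/8)
def tri(a,r,b,s):
    k=np.linalg.lstsq(np.c_[r,-s],b-a,rcond=None)[0];return a+r*k[0],b+s*k[1]
print('front edge tip',tri(a,r,b,s))
for z in(.15,.16,.17,.18): print(z,atz(W,322.5,240,z,True),atz(S,(655-460)/8+185,180+300/8,z),'left',atz(S,(540-460)/8+185,180+310/8,z))
E
```

```text
front edge tip (array([ 0.51617353, -0.27116476,  0.14202636]), array([ 0.51579607, -0.27179311,  0.14234921]))
0.15 [ 0.51666672 -0.26736406  0.15      ] [ 0.52074631 -0.27083568  0.15      ] left [ 0.51450154 -0.30640181  0.15      ]
0.16 [ 0.51728524 -0.26259749  0.16      ] [ 0.52721653 -0.26958426  0.16      ] left [ 0.52104042 -0.30475934  0.16      ]
0.17 [ 0.51790377 -0.25783091  0.17      ] [ 0.53368675 -0.26833284  0.17      ] left [ 0.52757931 -0.30311687  0.17      ]
0.18 [ 0.5185223  -0.25306434  0.18      ] [ 0.54015697 -0.26708142  0.18      ] left [ 0.53411819 -0.3014744   0.18      ]
```

The wrist view shows the pads closed over the head's top face, and triangulating puts the tips at z ≈ 0.15–0.157. The pads therefore sit about 40 mm higher than the reported TCP suggests, with xy about right. I reopen and go down in small steps, watching the force.

jog_arm([
  {"fingers":0.1,"tx":0,"ty":0,"tz":0,"roll":0},
  {"fingers":0.1,"tx":0,"ty":0,"tz":0,"roll":0},
  {"fingers":0.1,"tx":0,"ty":0,"tz":0,"roll":0},
  {"fingers":0.1,"tx":0,"ty":0,"tz":0,"roll":0},
  {"fingers":0.1,"tx":0,"ty":0,"tz":0.008,"roll":0},
  {"fingers":0.1,"tx":0,"ty":0,"tz":0.008,"roll":0},
  {"fingers":0.1,"tx":0,"ty":0,"tz":0.008,"roll":0},
  {"fingers":0.1,"tx":0,"ty":0,"tz":0.008,"roll":0},
])

```text
t: 5.35
position: [0.515, -0.2748, 0.1267]
tool_rot: [[0.134, 0.991, -0.0], [0.991, -0.134, 0.0], [0.0, -0.0, -1.0]]
force: [0.4, -0.1, 1.3]
opening: 0.047
```

jog_arm([
  {"fingers":0.1,"tx":0,"ty":0,"tz":0.005,"roll":0},
  {"fingers":0.1,"tx":0,"ty":0,"tz":0.005,"roll":0},
  {"fingers":0.1,"tx":0,"ty":0,"tz":0.005,"roll":0},
  {"fingers":0.1,"tx":0,"ty":0,"tz":0.005,"roll":0},
  {"fingers":0.1,"tx":0,"ty":0,"tz":0.005,"roll":0},
  {"fingers":0.1,"tx":0,"ty":0,"tz":0.005,"roll":0},
  {"fingers":0.1,"tx":0,"ty":0,"tz":0,"roll":0},
  {"fingers":0.1,"tx":0,"ty":0,"tz":0,"roll":0},
])

```text
t: 6.35
position: [0.5151, -0.2748, 0.118]
tool_rot: [[0.134, 0.991, 0.0], [0.991, -0.134, -0.0], [-0.0, 0.0, -1.0]]
force: [0.3, -0.8, 1.1]
opening: 0.0472
```

jog_arm([
  {"fingers":0.1,"tx":0,"ty":0,"tz":0.006,"roll":0},
  {"fingers":0.1,"tx":0,"ty":0,"tz":0.006,"roll":0},
  {"fingers":0.1,"tx":0,"ty":0,"tz":0.006,"roll":0},
  {"fingers":0.1,"tx":0,"ty":0,"tz":0.006,"roll":0},
  {"fingers":0.1,"tx":0,"ty":0,"tz":0.006,"roll":0},
  {"fingers":0.1,"tx":0,"ty":0,"tz":0.004,"roll":0},
  {"fingers":0.1,"tx":0,"ty":0,"tz":0,"roll":0},
  {"fingers":0.1,"tx":0,"ty":0,"tz":0,"roll":0},
])

```text
t: 7.35
position: [0.5151, -0.2749, 0.1079]
tool_rot: [[0.134, 0.991, 0.0], [0.991, -0.134, -0.0], [-0.0, 0.0, -1.0]]
force: [0.2, 0.4, -0.0]
opening: 0.0468
```

```bash
python3 - <<'E'
from h import *
o=bot.get_obs();print(o['position'],o['force'],o['ft_torque'],o['q'])
d=grab('wrist','w4.png');s=grab('scene','s4.png')
a=cv2.resize(cv2.imread('pics/w4.png')[170:310,235:415],None,fx=2.5,fy=2.5,interpolation=cv2.INTER_CUBIC)
b=cv2.resize(cv2.imread('pics/s4.png')[180:238,190:232],None,fx=6,fy=6,interpolation=cv2.INTER_CUBIC)
h=350;cv2.imwrite('pics/m5.png',np.hstack([a[:348],b[:348]]))
E
```

```text
[ 0.51510504 -0.27486184  0.10787816] [ 0.15193343  0.36533941 -0.04787323] [ 0.00345402 -0.04571503 -0.04223352] [-6.09281194e-01  3.68898006e-01  1.65333841e+00 -5.79883917e-05
  1.11912297e+00 -4.74831437e-01]
```

View pics/m5.png

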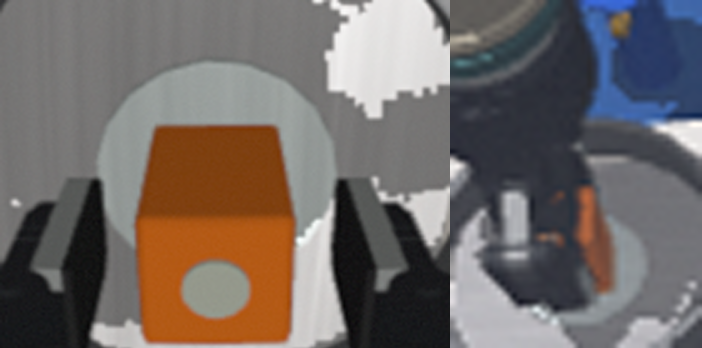

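The jaws now straddle the head, centred, with the tips about 20 mm below its top. I go down 9 mm more and close.

jog_arm([
  {"fingers":0.1,"tx":0,"ty":0,"tz":0.006,"roll":0},
  {"fingers":0.1,"tx":0,"ty":0,"tz":0.006,"roll":0},
  {"fingers":0.1,"tx":0,"ty":0,"tz":0.006,"roll":0},
  {"fingers":0.1,"tx":0,"ty":0,"tz":0.006,"roll":0},
  {"fingers":0.1,"tx":0,"ty":0,"tz":0.006,"roll":0},
  {"fingers":0.1,"tx":0,"ty":0,"tz":0,"roll":0},
  {"fingers":0.1,"tx":0,"ty":0,"tz":0,"roll":0},
  {"fingers":0,"tx":0,"ty":0,"tz":0,"roll":0},
])

```text
t: 8.45
position: [0.5151, -0.2748, 0.0989]
tool_rot: [[0.134, 0.991, 0.0], [0.991, -0.134, -0.0], [-0.0, 0.0, -1.0]]
force: [-0.5, 1.0, 0.2]
opening: 0.0427
```

jog_arm([
  {"fingers":-0.1,"tx":0,"ty":0,"tz":0,"roll":0},
  {"fingers":-0.2,"tx":0,"ty":0,"tz":0,"roll":0},
  {"fingers":-0.3,"tx":0,"ty":0,"tz":0,"roll":0},
  {"fingers":-0.4,"tx":0,"ty":0,"tz":0,"roll":0},
  {"fingers":-0.5,"tx":0,"ty":0,"tz":0,"roll":0},
  {"fingers":-1,"tx":0,"ty":0,"tz":0,"roll":0},
  {"fingers":-1,"tx":0,"ty":0,"tz":0,"roll":0},
  {"fingers":-1,"tx":0,"ty":0,"tz":0,"roll":0},
])

```text
t: 9.45
position: [0.515, -0.2749, 0.099]
tool_rot: [[0.134, 0.991, 0.0], [0.991, -0.134, -0.0], [-0.0, 0.0, -1.0]]
force: [-1.7, 0.0, 2.8]
opening: 0.0276
```

jog_arm([
  {"fingers":-1,"tx":0,"ty":0,"tz":-0.003,"roll":0},
  {"fingers":-1,"tx":0,"ty":0,"tz":0,"roll":0.09},
  {"fingers":-1,"tx":0,"ty":0,"tz":0,"roll":0.09},
  {"fingers":-1,"tx":0,"ty":0,"tz":0,"roll":0.09},
  {"fingers":-1,"tx":0,"ty":0,"tz":0,"roll":0},
  {"fingers":-1,"tx":0,"ty":0,"tz":-0.004,"roll":0},
  {"fingers":-1,"tx":0,"ty":0,"tz":-0.004,"roll":0},
  {"fingers":-1,"tx":0,"ty":0,"tz":0,"roll":0},
])

```text
t: 10.45
position: [0.5148, -0.2748, 0.102]
tool_rot: [[0.53, 0.848, -0.0], [0.848, -0.53, 0.0], [-0.0, -0.0, -1.0]]
force: [0.2, 0.0, -4.4]
opening: 0.0271
```

```bash
cat > st.py <<'E'
from h import *
o=bot.get_obs();print(o['t'],o['position'].round(4),round(ang(o),1),o['force'].round(1),o['ft_torque'].round(2),o['opening'].round(4))
E
python3 st.py
```

```text
Traceback (most recent call last):
  File "st.py", line 2, in <module>
    o=bot.get_obs();print(o['t'],o['position'].round(4),round(ang(o),1),o['force'].round(1),o['ft_torque'].round(2),o['opening'].round(4))
                                                                                                                    ^^^^^^^^^^^^^^^^^^
AttributeError: 'float' object has no attribute 'round'
```

jog_arm([
  {"fingers":-1,"tx":0,"ty":0,"tz":-0.003,"roll":0},
  {"fingers":-1,"tx":0,"ty":0,"tz":0,"roll":0},
  {"fingers":-1,"tx":0,"ty":0,"tz":0,"roll":0},
  {"fingers":-1,"tx":0,"ty":0,"tz":0,"roll":0},
  {"fingers":-1,"tx":0,"ty":0,"tz":0,"roll":0},
  {"fingers":-1,"tx":0,"ty":0,"tz":0,"roll":0},
  {"fingers":-1,"tx":0,"ty":0,"tz":0,"roll":0},
  {"fingers":-1,"tx":0,"ty":0,"tz":0,"roll":0},
])

```text
t: 11.45
position: [0.5147, -0.2747, 0.1022]
tool_rot: [[0.53, 0.848, -0.001], [0.848, -0.53, 0.0], [-0.0, -0.001, -1.0]]
force: [1.4, -2.4, -22.9]
opening: 0.0272
```

jog_arm([
  {"fingers":-1,"tx":0,"ty":0,"tz":0.007,"roll":0},
  {"fingers":-1,"tx":0,"ty":0,"tz":0,"roll":0.045},
  {"fingers":-1,"tx":0,"ty":0,"tz":0,"roll":0.045},
  {"fingers":-1,"tx":0,"ty":0,"tz":0,"roll":0},
  {"fingers":-1,"tx":0,"ty":0,"tz":-0.006,"roll":0},
  {"fingers":-1,"tx":0,"ty":0,"tz":0,"roll":0},
  {"fingers":-1,"tx":0,"ty":0,"tz":0,"roll":0},
  {"fingers":-1,"tx":0,"ty":0,"tz":0,"roll":0},
])

```text
t: 12.45
position: [0.5148, -0.2748, 0.1022]
tool_rot: [[0.644, 0.765, -0.001], [0.765, -0.644, 0.0], [-0.0, -0.001, -1.0]]
force: [0.2, -2.2, -20.7]
opening: 0.027
```

jog_arm([
  {"fingers":-1,"tx":0,"ty":0,"tz":0.007,"roll":0},
  {"fingers":-1,"tx":0,"ty":0,"tz":0,"roll":0.045},
  {"fingers":-1,"tx":0,"ty":0,"tz":0,"roll":0.045},
  {"fingers":-1,"tx":0,"ty":0,"tz":0,"roll":0},
  {"fingers":-1,"tx":0,"ty":0,"tz":-0.006,"roll":0},
  {"fingers":-1,"tx":0,"ty":0,"tz":0,"roll":0},
  {"fingers":-1,"tx":0,"ty":0,"tz":0,"roll":0},
  {"fingers":-1,"tx":0,"ty":0,"tz":0,"roll":0},
])

```text
t: 13.45
position: [0.5156, -0.2749, 0.1021]
tool_rot: [[0.745, 0.667, 0.001], [0.667, -0.745, -0.0], [0.001, 0.001, -1.0]]
force: [5.1, -0.1, -18.0]
opening: 0.0269
```

jog_arm([
  {"fingers":-1,"tx":0,"ty":0,"tz":0.006,"roll":0},
  {"fingers":-1,"tx":0,"ty":0,"tz":0,"roll":0.045},
  {"fingers":-1,"tx":0,"ty":0,"tz":0,"roll":0.045},
  {"fingers":-1,"tx":0,"ty":0,"tz":0,"roll":0},
  {"fingers":-1,"tx":0,"ty":0,"tz":-0.006,"roll":0},
  {"fingers":-1,"tx":0,"ty":0,"tz":0,"roll":0},
  {"fingers":-1,"tx":0,"ty":0,"tz":0,"roll":0},
  {"fingers":-1,"tx":0,"ty":0,"tz":0,"roll":0},
])

```text
t: 14.45
position: [0.5148, -0.2751, 0.1021]
tool_rot: [[0.832, 0.555, -0.001], [0.555, -0.832, -0.0], [-0.001, -0.0, -1.0]]
force: [0.0, -1.9, -12.4]
opening: 0.0274
```

jog_arm([
  {"fingers":-1,"tx":0,"ty":0,"tz":0.006,"roll":0},
  {"fingers":-1,"tx":0,"ty":0,"tz":0,"roll":0.045},
  {"fingers":-1,"tx":0,"ty":0,"tz":0,"roll":0.045},
  {"fingers":-1,"tx":0,"ty":0,"tz":0,"roll":0},
  {"fingers":-1,"tx":0,"ty":0,"tz":-0.006,"roll":0},
  {"fingers":-1,"tx":0,"ty":0,"tz":0,"roll":0},
  {"fingers":-1,"tx":0,"ty":0,"tz":0,"roll":0},
  {"fingers":-1,"tx":0,"ty":0,"tz":0,"roll":0},
])

```text
t: 15.45
position: [0.5155, -0.2748, 0.1021]
tool_rot: [[0.902, 0.432, 0.001], [0.432, -0.902, 0.0], [0.001, 0.0, -1.0]]
force: [3.3, -0.5, -11.1]
opening: 0.0272
```

jog_arm([
  {"fingers":-1,"tx":0,"ty":0,"tz":-0.003,"roll":0},
  {"fingers":-1,"tx":0,"ty":0,"tz":0,"roll":0},
  {"fingers":-1,"tx":0,"ty":0,"tz":0,"roll":0},
  {"fingers":-1,"tx":0,"ty":0,"tz":0,"roll":0},
  {"fingers":-1,"tx":0,"ty":0,"tz":0,"roll":0},
  {"fingers":-1,"tx":0,"ty":0,"tz":0,"roll":0},
  {"fingers":-1,"tx":0,"ty":0,"tz":0,"roll":0},
  {"fingers":-1,"tx":0,"ty":0,"tz":0,"roll":0},
])

```text
t: 16.45
position: [0.5154, -0.2747, 0.1022]
tool_rot: [[0.902, 0.432, 0.0], [0.432, -0.902, 0.0], [0.0, -0.0, -1.0]]
force: [5.8, -1.3, -18.7]
opening: 0.0273
```

jog_arm([
  {"fingers":-1,"tx":0,"ty":0,"tz":0.009,"roll":0},
  {"fingers":-1,"tx":0,"ty":0,"tz":0,"roll":-0.11},
  {"fingers":-1,"tx":0,"ty":0,"tz":0,"roll":-0.11},
  {"fingers":-1,"tx":0,"ty":0,"tz":0,"roll":-0.11},
  {"fingers":-1,"tx":0,"ty":0,"tz":0,"roll":-0.11},
  {"fingers":-1,"tx":0,"ty":0,"tz":0,"roll":-0.11},
  {"fingers":-1,"tx":0,"ty":0,"tz":0,"roll":-0.11},
  {"fingers":-1,"tx":0,"ty":0,"tz":0,"roll":-0.11},
])

```text
t: 17.45
position: [0.5144, -0.275, 0.102]
tool_rot: [[-0.091, 0.996, -0.0], [0.996, 0.091, -0.001], [-0.001, -0.001, -1.0]]
force: [0.0, -0.2, -3.0]
opening: 0.0275
```

jog_arm([
  {"fingers":-1,"tx":0,"ty":0,"tz":0,"roll":-0.065},
  {"fingers":-1,"tx":0,"ty":0,"tz":0,"roll":-0.065},
  {"fingers":-1,"tx":0,"ty":0,"tz":0,"roll":0},
  {"fingers":-1,"tx":0,"ty":0,"tz":0,"roll":0},
  {"fingers":-1,"tx":0,"ty":0,"tz":-0.007,"roll":0},
  {"fingers":-1,"tx":0,"ty":0,"tz":0,"roll":0},
  {"fingers":-1,"tx":0,"ty":0,"tz":0,"roll":0},
  {"fingers":-1,"tx":0,"ty":0,"tz":0,"roll":0},
])

```text
t: 18.45
position: [0.5147, -0.2747, 0.1022]
tool_rot: [[-0.286, 0.958, -0.001], [0.958, 0.286, 0.0], [0.001, -0.001, -1.0]]
force: [-0.0, -1.4, -10.9]
opening: 0.0274
```

jog_arm([
  {"fingers":-1,"tx":0,"ty":0,"tz":-0.003,"roll":0},
  {"fingers":-1,"tx":0,"ty":0,"tz":0,"roll":0},
  {"fingers":-1,"tx":0,"ty":0,"tz":0,"roll":0},
  {"fingers":-1,"tx":0,"ty":0,"tz":0.007,"roll":0},
  {"fingers":-1,"tx":0,"ty":0,"tz":0,"roll":-0.045},
  {"fingers":-1,"tx":0,"ty":0,"tz":0,"roll":-0.045},
  {"fingers":-1,"tx":0,"ty":0,"tz":-0.007,"roll":0},
  {"fingers":-1,"tx":0,"ty":0,"tz":0,"roll":0},
])

```text
t: 19.45
position: [0.515, -0.2748, 0.1053]
tool_rot: [[-0.417, 0.909, 0.001], [0.909, 0.417, -0.001], [-0.001, 0.0, -1.0]]
force: [-3.1, 1.7, -0.3]
opening: 0.0269
```

jog_arm([
  {"fingers":-1,"tx":0,"ty":0,"tz":0,"roll":0},
  {"fingers":-1,"tx":0,"ty":0,"tz":-0.005,"roll":0},
  {"fingers":-1,"tx":0,"ty":0,"tz":-0.005,"roll":0},
  {"fingers":-1,"tx":0,"ty":0,"tz":-0.005,"roll":0},
  {"fingers":-1,"tx":0,"ty":0,"tz":-0.005,"roll":0},
  {"fingers":-1,"tx":0,"ty":0,"tz":0,"roll":0},
  {"fingers":-1,"tx":0,"ty":0,"tz":0,"roll":0},
  {"fingers":-1,"tx":0,"ty":0,"tz":0,"roll":0},
])

```text
t: 20.45
position: [0.5148, -0.2747, 0.1095]
tool_rot: [[-0.418, 0.908, -0.0], [0.908, 0.418, 0.0], [0.0, -0.0, -1.0]]
force: [-2.4, 0.0, -5.6]
opening: 0.0272
```

```bash
sed -i "s/o\['opening'\].round(4)/round(o['opening'],4)/" st.py; python3 st.py
```

```text
20.45 [ 0.5148 -0.2747  0.1095] 24.7 [-2.4  0.  -5.6] [0.09 0.55 0.06] 0.0272
```

jog_arm([
  {"fingers":-1,"tx":0,"ty":0,"tz":-0.008,"roll":0},
  {"fingers":-1,"tx":0,"ty":0,"tz":-0.008,"roll":0},
  {"fingers":-1,"tx":0,"ty":0,"tz":-0.008,"roll":0},
  {"fingers":-1,"tx":0,"ty":0,"tz":-0.008,"roll":0},
  {"fingers":-1,"tx":0,"ty":0,"tz":-0.008,"roll":0},
  {"fingers":-1,"tx":0,"ty":0,"tz":-0.008,"roll":0},
  {"fingers":-1,"tx":0,"ty":0,"tz":-0.008,"roll":0},
  {"fingers":-1,"tx":0,"ty":0,"tz":0,"roll":0},
])

```text
t: 21.45
position: [0.5155, -0.275, 0.127]
tool_rot: [[-0.418, 0.909, 0.001], [0.909, 0.418, -0.001], [-0.001, 0.001, -1.0]]
force: [-1.0, 0.3, -3.6]
opening: 0.0272
```

```bash
python3 st.py
```

```text
21.45 [ 0.5155 -0.275   0.127 ] 24.7 [-1.   0.3 -3.6] [0.08 0.3  0.01] 0.0272
```

jog_arm([
  {"fingers":-1,"tx":0,"ty":0,"tz":-0.025,"roll":0},
  {"fingers":-1,"tx":0,"ty":0,"tz":-0.035,"roll":0},
  {"fingers":-1,"tx":0,"ty":0,"tz":-0.045,"roll":0},
  {"fingers":-1,"tx":0,"ty":0,"tz":-0.055,"roll":0},
  {"fingers":-1,"tx":0,"ty":0,"tz":-0.06,"roll":0},
  {"fingers":-1,"tx":0,"ty":0,"tz":-0.06,"roll":0},
  {"fingers":-1,"tx":0,"ty":0,"tz":-0.06,"roll":0},
  {"fingers":-1,"tx":0,"ty":0,"tz":-0.03,"roll":0},
])

```text
t: 22.45
position: [0.5156, -0.2752, 0.2396]
tool_rot: [[-0.418, 0.909, 0.003], [0.909, 0.418, -0.002], [-0.003, 0.002, -1.0]]
force: [-0.9, 0.6, -3.8]
opening: 0.0274
```

```bash
python3 - <<'E'
from h import *
import st
T=load('t0.png');S=load('s0.png')
# refine pan: fit against predicted outline from pan edges in top image crop (c3 scale 6)
for x,y in[(135,340),(352,340),(243,231),(243,449)]: print('top',atz(T,x/6+229.6,y/6+154.6,.068))
for x,y in[(348.5,206),(392,206),(370,187),(370,225)]: print('scene',atz(S,x,y,.068))
# automatic ellipse: pan in scene
im=cv2.imread('pics/s0.png');g=cv2.cvtColor(im,6)
print(g[206,335:405]);print(g[178:236,370])
plan(.5453,.160,.235,24.7)
E
```

```text
22.45 [ 0.5156 -0.2752  0.2396] 24.7 [-0.9  0.6 -3.8] [0.02 0.03 0.02] 0.0274
top [0.54594389 0.2188277  0.068     ]
top [0.54456458 0.10035558 0.068     ]
top [0.60561695 0.16007349 0.068     ]
top [0.48559406 0.15969309 0.068     ]
scene [0.53684659 0.10137215 0.068     ]
scene [0.57023465 0.21939011 0.068     ]
scene [0.491969   0.18179519 0.068     ]
scene [0.61128573 0.13883857 0.068     ]
[228 227 226 227 226 225 224 226 225 225 228 228 228 218 122 188 185 186
 185 182 183 182 182 181 181 184 182 185 183 185 184 184 184 184 184 184
 184 186 185 184 184 184 182 182 183 183 183 184 183 181 184 183 184 185
 182 183 207 228 227 227 227 228 227 226 227 229 231 219 122  95]
[ 98  93 162 226 225 224 223 223 226 199 183 183 186 182 181 182 180 184
 181 183 188 182 181 182 186 184 183 182 184 185 185 185 183 184 184 187
 188 187 184 180 185 186 186 188 178 108 137 134 227 228 226 227 226 226
 227 227 224 208]
tx 0.160 ty 0.087 tz 0.002 roll -0.000
tx 0.160 ty 0.087 tz 0.002 roll -0.000
tx 0.160 ty 0.087 tz 0.002 roll -0.000
tx 0.160 ty 0.087 tz 0.002 roll -0.000
tx 0.160 ty 0.087 tz 0.002 roll -0.000
tx 0.160 ty 0.087 tz 0.002 roll -0.000
tx 0.160 ty 0.087 tz 0.002 roll -0.000
tx 0.160 ty 0.087 tz 0.002 roll -0.000
now [ 0.5156 -0.2752  0.2396] 24.7
```

jog_arm([
  {"fingers":-1,"tx":0.04,"ty":0.02,"tz":0,"roll":0},
  {"fingers":-1,"tx":0.08,"ty":0.045,"tz":0,"roll":0},
  {"fingers":-1,"tx":0.1,"ty":0.055,"tz":0,"roll":0},
  {"fingers":-1,"tx":0.1,"ty":0.055,"tz":0,"roll":0},
  {"fingers":-1,"tx":0.1,"ty":0.055,"tz":0,"roll":0},
  {"fingers":-1,"tx":0.1,"ty":0.055,"tz":0,"roll":0},
  {"fingers":-1,"tx":0.1,"ty":0.055,"tz":0,"roll":0},
  {"fingers":-1,"tx":0.1,"ty":0.055,"tz":0,"roll":0},
])

```text
t: 23.45
position: [0.5314, -0.0269, 0.2366]
tool_rot: [[-0.418, 0.908, -0.002], [0.908, 0.418, 0.001], [0.002, -0.001, -1.0]]
force: [0.3, 0.7, -3.6]
opening: 0.0273
```

jog_arm([
  {"fingers":-1,"tx":0.1,"ty":0.055,"tz":0,"roll":0},
  {"fingers":-1,"tx":0.1,"ty":0.055,"tz":0,"roll":0},
  {"fingers":-1,"tx":0.1,"ty":0.055,"tz":0,"roll":0},
  {"fingers":-1,"tx":0.1,"ty":0.055,"tz":0,"roll":0},
  {"fingers":-1,"tx":0.1,"ty":0.055,"tz":0,"roll":0},
  {"fingers":-1,"tx":0.06,"ty":0.03,"tz":0,"roll":0},
  {"fingers":-1,"tx":0,"ty":0,"tz":0,"roll":0},
  {"fingers":-1,"tx":0,"ty":0,"tz":0,"roll":0},
])

```text
t: 24.45
position: [0.545, 0.1609, 0.2371]
tool_rot: [[-0.418, 0.909, -0.001], [0.909, 0.418, -0.001], [-0.001, -0.001, -1.0]]
force: [0.6, 0.1, -3.7]
opening: 0.0275
```

```bash
python3 - <<'E'
from h import *
import st
S=load('s0.png')
a=np.radians(np.arange(0,360,3));P=np.array([proj(S,(.5453+.06*np.cos(t),.1598+.06*np.sin(t),.068)) for t in a])
print('pred u',P[:,0].min(),P[:,0].max(),'v',P[:,1].min(),P[:,1].max())
for c in(349.5,390.5):pass
d=grab('wrist','w6.png');s=grab('scene','s6.png')
a=cv2.resize(cv2.imread('pics/w6.png')[100:350,180:460],(560,500))
b=cv2.resize(cv2.imread('pics/s6.png')[110:270,330:410],(240,480),interpolation=cv2.INTER_CUBIC)
cv2.imwrite('pics/m6.png',np.hstack([a[:480],b]))
plan(.5453,.1598,.165,24.7)
E
```

```text
24.45 [0.545  0.1609 0.2371] 24.7 [ 0.6  0.1 -3.7] [ 0.01 -0.   -0.  ] 0.0275
pred u 347.84328262986753 390.3692402706967 v 186.23803302320226 222.08311692697572
tx -0.000 ty -0.000 tz 0.030 roll -0.000
tx -0.000 ty -0.000 tz 0.030 roll -0.000
tx -0.000 ty -0.000 tz 0.030 roll -0.000
tx -0.000 ty -0.000 tz 0.030 roll -0.000
tx -0.000 ty -0.000 tz 0.030 roll -0.000
tx -0.000 ty -0.000 tz 0.030 roll -0.000
tx -0.000 ty -0.000 tz 0.030 roll -0.000
tx -0.000 ty -0.000 tz 0.030 roll -0.000
now [0.5453 0.1606 0.2373] 24.6
```

View pics/m6.png

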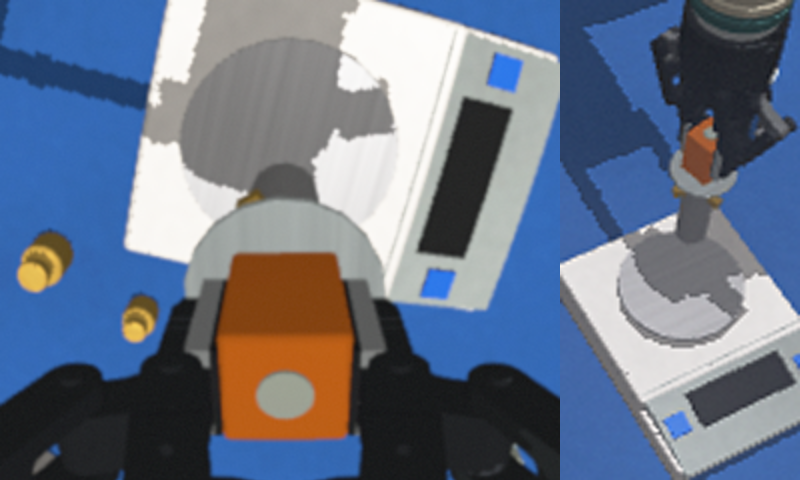

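jog_arm([
  {"fingers":-1,"tx":-0.002,"ty":0,"tz":0.04,"roll":0},
  {"fingers":-1,"tx":0,"ty":0,"tz":0.05,"roll":0},
  {"fingers":-1,"tx":0,"ty":0,"tz":0.05,"roll":0},
  {"fingers":-1,"tx":0,"ty":0,"tz":0.045,"roll":0},
  {"fingers":-1,"tx":0,"ty":0,"tz":0.03,"roll":0},
  {"fingers":-1,"tx":0,"ty":0,"tz":0.025,"roll":0},
  {"fingers":-1,"tx":0,"ty":0,"tz":0.01,"roll":0},
  {"fingers":-1,"tx":0,"ty":0,"tz":0,"roll":0},
])

```text
t: 25.55
position: [0.5457, 0.1613, 0.1625]
tool_rot: [[-0.418, 0.908, 0.0], [0.908, 0.418, -0.0], [-0.0, 0.0, -1.0]]
force: [0.1, 0.3, -3.7]
opening: 0.0273
```

jog_arm([
  {"fingers":-1,"tx":0,"ty":0,"tz":0.004,"roll":0},
  {"fingers":-1,"tx":0,"ty":0,"tz":0.004,"roll":0},
  {"fingers":-1,"tx":0,"ty":0,"tz":0.003,"roll":0},
  {"fingers":-1,"tx":0,"ty":0,"tz":0.003,"roll":0},
  {"fingers":-1,"tx":0,"ty":0,"tz":0.002,"roll":0},
  {"fingers":-1,"tx":0,"ty":0,"tz":0,"roll":0},
  {"fingers":-1,"tx":0,"ty":0,"tz":0,"roll":0},
  {"fingers":-1,"tx":0,"ty":0,"tz":0,"roll":0},
])

```text
t: 26.55
position: [0.5457, 0.1613, 0.1576]
tool_rot: [[-0.418, 0.909, 0.0], [0.909, 0.418, -0.0], [-0.0, 0.0, -1.0]]
force: [0.3, -0.2, -4.4]
opening: 0.0272
```

jog_arm([
  {"fingers":-1,"tx":-0.004,"ty":-0.002,"tz":0,"roll":0},
  {"fingers":-1,"tx":0,"ty":0,"tz":0.0015,"roll":0},
  {"fingers":-1,"tx":0,"ty":0,"tz":0.0015,"roll":0},
  {"fingers":-1,"tx":0,"ty":0,"tz":0.001,"roll":0},
  {"fingers":-1,"tx":0,"ty":0,"tz":0.001,"roll":0},
  {"fingers":-1,"tx":0,"ty":0,"tz":0.001,"roll":0},
  {"fingers":-1,"tx":0,"ty":0,"tz":0,"roll":0},
  {"fingers":-1,"tx":0,"ty":0,"tz":0,"roll":0},
])

```text
t: 27.55
position: [0.5456, 0.1599, 0.1558]
tool_rot: [[-0.418, 0.909, 0.0], [0.909, 0.418, -0.0], [-0.0, -0.0, -1.0]]
force: [-0.2, -0.6, -4.3]
opening: 0.0272
```

jog_arm([
  {"fingers":-1,"tx":0,"ty":0,"tz":0.001,"roll":0},
  {"fingers":-1,"tx":0,"ty":0,"tz":0.001,"roll":0},
  {"fingers":-1,"tx":0,"ty":0,"tz":0.001,"roll":0},
  {"fingers":-1,"tx":0,"ty":0,"tz":0.001,"roll":0},
  {"fingers":-1,"tx":0,"ty":0,"tz":0,"roll":0},
  {"fingers":-1,"tx":0,"ty":0,"tz":0,"roll":0},
  {"fingers":-1,"tx":0,"ty":0,"tz":0,"roll":0},
  {"fingers":-1,"tx":0,"ty":0,"tz":0,"roll":0},
])

```text
t: 28.55
position: [0.5456, 0.1599, 0.155]
tool_rot: [[-0.418, 0.908, 0.0], [0.908, 0.418, -0.0], [-0.0, 0.0, -1.0]]
force: [-1.3, -1.2, 3.6]
opening: 0.0273
```

The foot touched the pan at TCP z 0.155, as predicted, with a light press of about 4 N. I release slowly and then rise.

jog_arm([
  {"fingers":-0.35,"tx":0,"ty":0,"tz":0,"roll":0},
  {"fingers":-0.3,"tx":0,"ty":0,"tz":0,"roll":0},
  {"fingers":-0.2,"tx":0,"ty":0,"tz":0,"roll":0},
  {"fingers":-0.1,"tx":0,"ty":0,"tz":0,"roll":0},
  {"fingers":0,"tx":0,"ty":0,"tz":0,"roll":0},
  {"fingers":0.2,"tx":0,"ty":0,"tz":0,"roll":0},
  {"fingers":0.2,"tx":0,"ty":0,"tz":0,"roll":0},
  {"fingers":0.2,"tx":0,"ty":0,"tz":0,"roll":0},
])

```text
t: 29.55
position: [0.5456, 0.1599, 0.1546]
tool_rot: [[-0.418, 0.909, 0.0], [0.909, 0.418, -0.0], [-0.0, 0.0, -1.0]]
force: [0.2, -1.0, -0.3]
opening: 0.0513
```

jog_arm([
  {"fingers":0.2,"tx":0,"ty":0,"tz":-0.01,"roll":0},
  {"fingers":0.2,"tx":0,"ty":0,"tz":-0.03,"roll":0},
  {"fingers":0.2,"tx":0,"ty":0,"tz":-0.05,"roll":0},
  {"fingers":0.2,"tx":0,"ty":0,"tz":-0.06,"roll":0},
  {"fingers":0.2,"tx":0,"ty":0,"tz":-0.06,"roll":0},
  {"fingers":0.2,"tx":0,"ty":0,"tz":-0.06,"roll":0},
  {"fingers":0.2,"tx":0,"ty":0,"tz":-0.06,"roll":0},
  {"fingers":0.2,"tx":0,"ty":0,"tz":0,"roll":0},
])

```text
t: 30.55
position: [0.5468, 0.1602, 0.2561]
tool_rot: [[-0.418, 0.909, 0.005], [0.909, 0.418, 0.001], [-0.001, 0.005, -1.0]]
force: [0.5, -0.2, -0.5]
opening: 0.0513
```

```bash
python3 - <<'E'
from h import *
import st
d=grab('wrist','w7.png');s=grab('scene','s7.png')
a=cv2.resize(cv2.imread('pics/w7.png')[60:380,140:500],(450,400))
b=cv2.resize(cv2.imread('pics/s7.png')[90:290,120:440],(640,400),interpolation=cv2.INTER_CUBIC)[:,290:640]
cv2.imwrite('pics/m7.png',np.hstack([a,b]))
E
```

```text
30.55 [0.5468 0.1602 0.2561] 24.7 [ 0.5 -0.2 -0.5] [-0.02 -0.03  0.  ] 0.0513
```

View pics/m7.png

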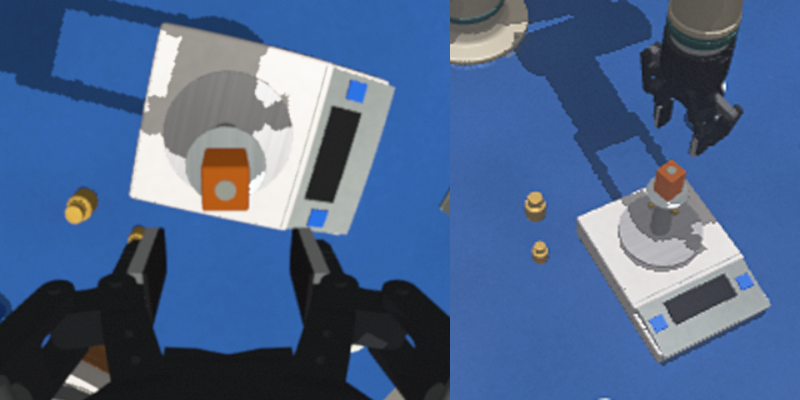

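The cartridge stands upright on the pan with the gripper clear. I do one numeric check of centring, then hand in.

```bash
python3 - <<'E'
from h import *
print(atz(load('w7.png'),320.8,212,.205,True),atz(load('s7.png'),375.5,174.5,.205))
a=load('s0.png')['image'].astype(int);b=load('s7.png')['image'].astype(int)
for n,(u,v) in dict(black1=(178,172),blue=(216,172),pink=(147,222),black2=(393,133),driver=(150,280),jar=(342,302),cup=(485,197)).items():
    print(n,np.abs(a-b)[v-12:v+12,u-12:u+12].mean().round(1))
print(bot.close_job())
E
```

```text
[0.54681857 0.15860575 0.205     ] [0.54452744 0.16164432 0.205     ]
black1 4.0
blue 1.0
pink 0.8
black2 64.9
driver 0.9
jar 0.6
cup 1.0
the job is handed in; nothing more can be done
None
```

The orange cartridge is out of the dry block and standing upright on the balance pan, released with the gripper clear. I handed the job in at about 31 s of the 58 s allowed.

- **Grasp:** The first close missed. The pads sit about 45 mm higher than the stated tool geometry implies, so they shut just above the head, with no contact force. I found this in the pictures, went down in small steps watching the force, and then gripped the head at an opening of 27 mm.
- **Lock:** Clockwise the lock stayed shut out to about 57°. Anticlockwise it let go by about 32°. The highest pull I read was about 23 N; a few were 18–23 N, above the suggested 10–15 N but well under the 80 N limit. It then came straight up with about 4 N of load.
- **Placing:** The foot touched the pan with about 4 N, and I opened the fingers slowly. The last pictures show it upright. Two cameras put the head at (0.547, 0.159) and (0.545, 0.162) against a pan centre of (0.545, 0.160), so it is centred within about 2 mm.
- **Bystanders:** The picture patches at the near black spare, the blue and pink look-alikes, the driver, jar and pen cup were almost unchanged. The far black spare, at pixel (393,133), differed strongly. The gripper covers that spot in the last scene picture, so that spare's place was not confirmed directly, though the arm never went near it. I did not compare the mouse or the two weights; the weights look in place in the last picture.

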